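Hold down the slide release of a parts drawer

TASK

I am taking the top drawer off this cabinet. Pull the top drawer out to its stop, then press the black release lever on its left-hand slide (left as seen from the robot, looking at the drawer front) right down to the end of its travel, without straining it, and keep it down: finish while you are still holding it, with the drawer still fully out, so that I can work the right-hand lever and lift the drawer away. Leave the bottom drawer shut and everything else where it is.

Things in the scene. Friction and masses are not known exactly. Their poses are not given: they have to be found in the camera images.
- cabinet_front (a point): middle of the front face's upper edge on a fixed steel bench-top drawer cabinet, 300 deep, 240 wide, 220 mm high: red carcass, two grey drawers one above the other. Axes: x into the cabinet, away from the robot (the drawers come out along -x), y to the left as seen from the robot, z up. Turned by up to 10 degrees; on the left or right half of the bench, a pigeonhole unit on the other half
- top_drawer (a joint): how far the top drawer is out (m): 0 shut, 0.160 at its stop; it starts ajar, 0.025 to 0.055 out. About 3 N moves it; there is no spring and it stays where it is left
- bottom_drawer (a joint): how far the bottom drawer is out (m): 0 shut
- drawer_handle (a point): centre of the top drawer's steel bow handle: a level round bar 120 mm long along the cabinet's y, 10 mm thick, its centre line 42 mm in front of the drawer front (37 mm clear behind it), 192 mm above the bench and 28 mm below the cabinet's top. Moves with the drawer
- left_release (a joint): angle of the left-hand release lever (rad): 0 at rest, 0.22 pressed right down against its stop. Its pivot is at the cabinet end, its thumb plate points to the drawer front; a spring lifts it back. Pressing on the middle of the plate takes about 4 N to start and 10 N at the stop, and lowers it 10 mm
- left_thumb_plate (a point): middle of the upper face of the left lever's black ribbed thumb plate. Plate: 30 mm along the drawer, 16 mm across, 3 to 19 mm out from the outer face of the drawer's left side wall (this point: 12 mm), free above and on its outer side. At rest 170 mm above the bench. Drawer shut: hidden inside the cabinet; drawer at its stop: 93 mm in front of the face. Moves with drawer and lever
- drawer_floor (a point): point on the floor of the top drawer's front compartment, z up; moves with the drawer. The drawer's front reaches from 117 to 211 mm above the bench; its box is 192 mm wide outside, 265 mm long, with side walls up to 178 mm above the bench (8 mm higher than the thumb plate). The right-hand slide has the mirrored lever, which works upward and is not needed
- carton_center (a point): centre of a loose cardboard carton 110 x 75 x 55 mm on the bench
- bearing: loose steel ball bearing, 62 mm across, 16 mm high, lying on the bench; origin at the centre of its underside
- bin: loose green plastic bin 130 x 90 x 60 mm on the bench; origin at the centre of its underside
- coupling: loose brass hose coupling, 40 mm across, 48 mm high, standing on the bench; origin at the centre of its underside
- wrench: loose steel wrench 160 mm long, lying on the bench
- tape: loose roll of clear tape, 96 mm across, 25 mm high, lying on top of the cabinet, at least 40 mm back from its front edge; origin at the centre of its underside
- bushing: loose brass bushing, 36 mm across, 28 mm high, in the top drawer's front compartment; origin at the centre of its underside
- collar: loose steel shaft collar, 48 mm across, 14 mm high, in the top drawer's front compartment; origin at the centre of its underside

How it is judged:
On the way, in this order (a step that is already met when the one before it is completed fails the run):
1. the top drawer is pulled out to its stop (value of joint top_drawer above 0.153 m), for 0.2 s.
2. with the drawer out, the left-hand release lever is pressed down (value of joint top_drawer above 0.15 m and value of joint left_release above 0.18 rad), for 0.3 s.
At the end, for the whole second after the job is handed in: The top drawer is within 10 mm of its stop (0.160), the left-hand release lever is down to at least 0.18 of its 0.22 rad, the fingers are pressing on it with more than 3 N, and the bottom drawer is less than 20 mm out, all through the last second (all of step 2 and contact force between the fingers and left_release above 3 N and value of joint bottom_drawer below 0.02 m); the arm keeps its last pose, push and grip.
It fails at once if the release lever is strained (pushed with more than 50 N) (contact force between anything else and left_release above 50 N).
It fails at once if something standing by on the bench or on the cabinet is shifted by more than 40 mm (distance of any of carton_center, bearing, bin, coupling, wrench, tape from where it was at the start of the episode above 0.04 m).
It fails at once if a part is taken out of the drawer (z of any of bushing, collar in the frame of drawer_floor above 0.06 m or horizontal distance between any of bushing, collar and drawer_floor above 0.2 m).
It fails at once if the bottom drawer is pulled open (value of joint bottom_drawer above 0.03 m).
It also fails if it takes over 48 s, if anything falls off the work surface, if the arm or the gripper's body presses on something with over 40 N, if the wrist force passes 120 N, or if a joint passes its speed limit or range.

ROBOT

A 6-joint arm with a two-finger parallel gripper is mounted at the origin on the work surface. World frame = base frame: x ahead of the robot, y to its left, z up, the work surface at z = 0. Lengths are in m, angles in rad, forces in N, time in s.
With the tool pointing down it reaches from about 0.35 to 0.775 m from the base axis. Payload 7.3 kg.
Tool frame: the origin (TCP) lies between the finger pads; the fingertips stand 8 mm ahead of it and the grasp point (between the pads) lies 11 mm behind it (robot.nose_length is the distance from the TCP to the fingertips, in m); z points along the fingers, y is the line along which they close (so a half turn about z gives the same grasp; the last joint's range is limited). The gripper opens to 92 mm and grips with 3 to 60 N. Pads are 19 mm wide; open, the fingers measure 130 mm over their backs; the gripper's body (75 mm by 190 mm) begins 47 mm behind the grasp point.
Start: joints at [0.958, 0.342, 1.524, -0, 1.275, -0.146], TCP at [0.236, 0.469, 0.235] pointing down, gripper open.
Joint ranges: [-2.53, 2.53], [-0.77, 2.02], [0.04, 2.7], [-1, 4.14], [0.28, 2.66], [-3.11, 3.11]. Speed limits (rad/s): [2.57, 2.57, 3.14, 3.14, 3.14, 3.14].

INTERFACE

Orientations are given as [roll, pitch, yaw] about the fixed x, y, z axes, in that order (R = Rz(yaw) Ry(pitch) Rx(roll)).
In Python, from cell import robot gives the robot as it stands. The module is installed in compiled form; this text tells all that it offers.
- The arm moves only by the shell command python3 -m jog 'ROWS' [FORCE]. ROWS is JSON, a list that holds one entry, the list of rows, each a list of 5 numbers: the gripper's target within -1 to 1 (fully open at 1, half-way at 0, shut at -1), then the shift along the tool's x, y, z in m, then the turn about the tool's z in rad. A call has 1 to 5 rows; each row is the pose to reach, as a shift and turn from the pose commanded when the call began, along the tool's axes at that moment; what a row does not reach only later rows make up. A row lasts 1/12 s, in which the tool goes at most 41.7 mm and 7.16 degrees, less where a joint would pass 70% of its speed; a pose out of reach is approached as far as the arm can. A call with a gripper value outside its range is refused whole. The fingers move at their own pace and stop on an object; FORCE is the grip in N (left out, the last holds). Time passes only in rows, so rows that repeat a pose let the fingers close. It gives the time, the measured TCP pose, the force, the opening and the grip force at its end, in the units of the state.
- robot.observe(): the state, without advancing time (a new reading comes with each control period).
- robot.read_camera(name): name is "scene" or "top" or "wrist"; returns the picture (480x640x3 uint8, red, green, blue); there is no depth.
- robot.camera_model(name): a dict with "camera_matrix" (3x3 intrinsics, pixels), "dist_coeffs" ([k1, k2, p1, p2, k3] as OpenCV has them; the pictures are not rectified), "position" and "attitude" of the camera in the world; the wrist camera has in their place "mount" (4x4, takes a point from camera to tool coordinates, whose origin is the TCP and whose axes are the flange's). Camera axes: x right, y down, z forward; pixel columns grow to the right and rows downward; lengths in m; the calibration is good to about 2 mm. A picture is of the moment at which its call begins: read the wrist's pose just before it. camera_model takes no time and is no camera call.
- robot.hand_in(): hands the job in; it is judged then, once.
The state is a dict: "time": time; "qpos": joint angles; "qvel": joint speeds; "joint_efforts": joint torques, N m; "tool_pos": TCP position; "tool_rot": TCP orientation; "contact_force": force on the tool from outside, world axes, zero at the start; "torque": the same for the moment, N m; "opening": finger opening in m; "grip_force": force on a finger pad.
Only numpy, scipy, OpenCV 4.12 (cv2) and the standard library are available. Lean on these libraries where they do the work, as an engineer would, in place of code of your own. Each camera call takes 0.05 s, during which the arm holds its last target. There are 200 camera calls.

## Working session

There is one attempt and no reset: what is moved stays moved. The work goes in short steps, Python scripts to look and compute and a shell command to move; the robot and the scene stay as the last step left them, time stands still between calls to the robot, and variables do not carry over. Pictures are saved under pics/ and viewed, at most 10 in all, crops included, and the job is handed in when it is done.

```bash
mkdir -p pics; python3 - <<'E'
from cell import robot
import cv2
for n in("scene","top"):
    cv2.imwrite(f"pics/{n}0.png",robot.read_camera(n)[...,::-1])
    print(n,robot.camera_model(n))
print(robot.camera_model("wrist"));print(robot.observe())
E
```

```text
scene {'camera_matrix': array([[594.05261562,   0.        , 321.99418274],
       [  0.        , 594.05261562, 225.95808575],
       [  0.        ,   0.        ,   1.        ]]), 'dist_coeffs': array([-0.03698852,  0.        ,  0.        ,  0.        ,  0.        ]), 'position': array([1.19736869, 0.92103337, 0.89556452]), 'attitude': array([-2.15046857e+00,  1.43489937e-03,  2.56088832e+00])}
top {'camera_matrix': array([[524.06065654,   0.        , 311.9048098 ],
       [  0.        , 524.06065654, 241.89305347],
       [  0.        ,   0.        ,   1.        ]]), 'dist_coeffs': array([0.01335599, 0.        , 0.        , 0.        , 0.        ]), 'position': array([ 0.34788287, -0.01265879,  1.25817845]), 'attitude': array([-2.93218390e+00,  4.89127026e-04, -1.48304295e+00])}
{'camera_matrix': array([[375.81975829,   0.        , 316.77350039],
       [  0.        , 375.81975829, 244.84106119],
       [  0.        ,   0.        ,   1.        ]]), 'dist_coeffs': array([-0.03032732,  0.        ,  0.        ,  0.        ,  0.        ]), 'mount': array([[ 7.02106535e-04, -9.65076672e-0
[... 281 characters left out ...]
   1.00000000e+00]])}
{'time': 0.1, 'qpos': array([ 9.57980590e-01,  3.42623155e-01,  1.52489934e+00, -1.44825442e-05,
        1.27540844e+00, -1.45979734e-01]), 'qvel': array([ 0.0016523 , -0.00141964, -0.00379677, -0.00157937, -0.00207355,
        0.00062127]), 'joint_efforts': array([ 9.79253055e-04, -4.32007062e+01, -2.44691670e+01,  7.18946778e-02,
        5.26417291e-02, -7.29627686e-05]), 'tool_pos': array([0.23605656, 0.46855018, 0.2341377 ]), 'tool_rot': array([-3.14026659e+00, -1.80966296e-04,  2.67476076e+00]), 'contact_force': array([-0.76031588,  0.0266965 ,  0.15776285]), 'torque': array([-0.01631111, -0.04046476,  0.02280973]), 'grip_force': 0.0, 'opening': 0.0916945450619544}
```

View pics/scene0.png

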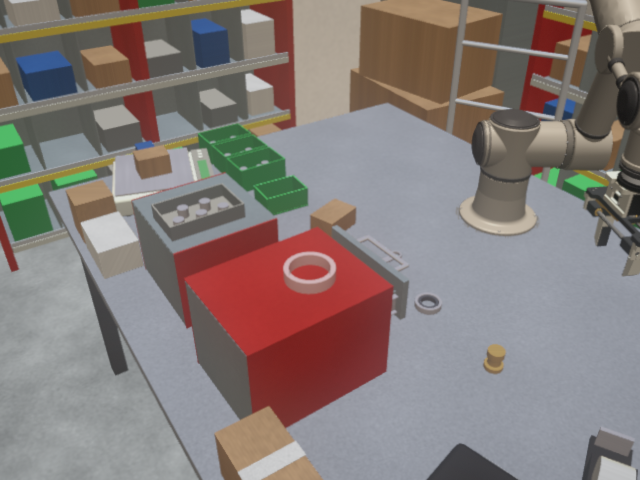

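View pics/top0.png

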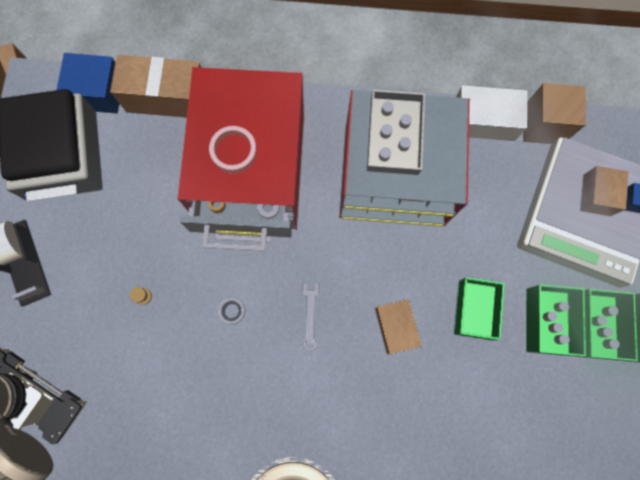

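The top view shows the cabinet at left (+y): its front upper edge runs from about (180,202) to (298,208), with the handle bar near rows 238–248. In front of it are the coupling at (140,296), the bearing at (231,311) and the wrench at (311,315). The tape is at (232,148).

```bash
cat > h.py <<'E'
from cell import robot
import cv2, numpy as np
from scipy.spatial.transform import Rotation as R
def cam(n,st=None):
    m=robot.camera_model(n)
    if n=="wrist":
        st=st or robot.observe(); T=np.eye(4); T[:3,:3]=R.from_euler("xyz",st["tool_rot"]).as_matrix(); T[:3,3]=st["tool_pos"]
        T=T@m["mount"]; return m,T[:3,3],T[:3,:3]
    return m,m["position"],R.from_euler("xyz",m["attitude"]).as_matrix()
def ray(c,px,z):
    m,p,A=c
    u=cv2.undistortPoints(np.array(px,float).reshape(-1,1,2),m["camera_matrix"],m["dist_coeffs"]).reshape(-1,2)
    d=np.c_[u,np.ones(len(u))]@A.T
    return p+d*((z-p[2])/d[:,2])[:,None]
def proj(c,P):
    m,p,A=c
    return cv2.projectPoints((np.array(P,float).reshape(-1,3)-p)@A,np.zeros(3),np.zeros(3),m["camera_matrix"],m["dist_coeffs"])[0].reshape(-1,2)
E
python3 - <<'E'
from h import *
im=cv2.imread("pics/top0.png"); c=cam("top")
hsv=cv2.cvtColor(im,cv2.COLOR_BGR2HSV)
m=((hsv[...,1]>150)&((hsv[...,0]<8)|(hsv[...,0]>172))&(hsv[...,2]>90)).astype(np.uint8)
m[:,320:]=0; m[:60]=0
m=cv2.morphologyEx(m,cv2.MORPH_OPEN,np.ones((5,5)))
k=max(cv2.findContours(m,0,2)[0],key=cv2.contourArea)
ap=cv2.approxPolyDP(k,4,True).reshape(-1,2);print(ap.tolist());print(ray(c,ap,.22).round(4).tolist())
cv2.imwrite("pics/crop0.png",cv2.resize(im[180:270,160:320],None,fx=5,fy=5,interpolation=cv2.INTER_CUBIC))
E
```

```text
[[193, 68], [179, 198], [293, 204], [300, 74]]
[[0.93, 0.2986, 0.22], [0.6358, 0.2881, 0.22], [0.6436, 0.0529, 0.22], [0.9364, 0.0656, 0.22]]
```

View pics/crop0.png

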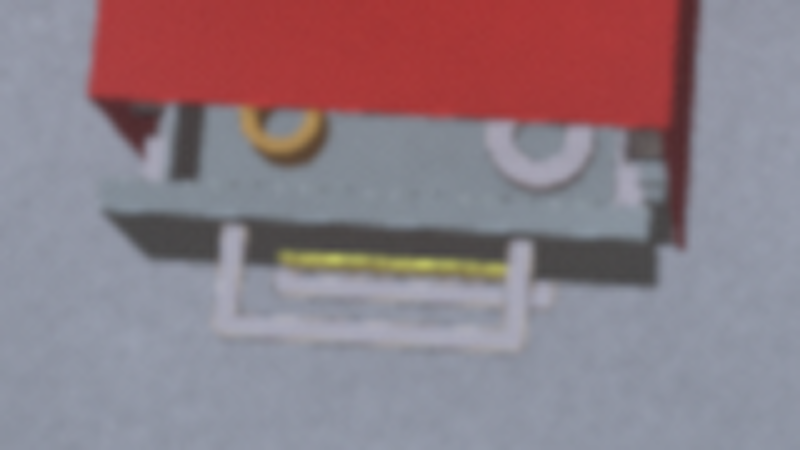

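The crop shows the bow handle's bar from about crop (220,328) to (520,340), the cabinet edge from (90,97) to (672,127), and the bushing and collar inside the drawer. The lower bar belongs to the bottom drawer.

```bash
cat >> h.py <<'E'
YAW=0.037
CX=np.array([np.cos(YAW),np.sin(YAW),0]);CY=np.array([-CX[1],CX[0],0])
def to(P,yaw):
    "shift in tool axes and turn to bring TCP to P, tool down, x-axis at yaw"
    s=robot.observe();M=R.from_euler("xyz",s["tool_rot"]).as_matrix()
    print("shift",((np.array(P)-s["tool_pos"])@M).round(4),"turn",round(-(yaw-s["tool_rot"][2]),4),"t",s["time"])
E
python3 - <<'E'
from h import *
c=cam("top"); f=lambda *q:[(160+x/5-.4,180+y/5-.4) for x,y in q]
e=ray(c,f((90,97),(672,127)),.22);b=ray(c,f((220,328),(522,341)),.192)
F=e.mean(0);H=b.mean(0)
print("front",e.round(4),F,"handle",b.round(4),H)
print("yaw",[np.arctan2(v[0],-v[1]) for v in (e[1]-e[0],b[1]-b[0])])
print("handle in cab",(H-F)@CX,(H-F)@CY)
to(H+[0,0,.10],np.pi/2+YAW)
E
```

```text
front [[0.6334 0.2906 0.22  ]
 [0.6416 0.0506 0.22  ]] [0.63751186 0.17063455 0.22      ] handle [[0.5469 0.2311 0.192 ]
 [0.5524 0.1056 0.192 ]] [0.5496258  0.16836422 0.192     ]
yaw [np.float64(0.03446966628126224), np.float64(0.043758166459785315)]
handle in cab -0.08790988959421966 0.0009822722181366214
shift [-0.4151 -0.127  -0.0578] turn 1.067 t 0.1
```

```bash
python3 -m jog '[[[-0.39,-0.01,0,-0.035,0.12],[-0.39,-0.04,-0.01,-0.058,0.24],[-0.39,-0.075,-0.022,-0.058,0.36],[-0.39,-0.11,-0.033,-0.058,0.48],[-0.39,-0.145,-0.044,-0.058,0.60]]]' 30
python3 -c "
from h import *
to([.5496,.1684,.292],np.pi/2+YAW)"
```

```text
time: 0.52
tool_pos: [0.3466, 0.3632, 0.2929]
tool_rot: [3.141, -0.0, 2.07]
contact_force: [0.5, 0.7, 0.1]
opening: 0.063
grip_force: 0.0
shift [-0.2682  0.085   0.0009] turn 0.4621 t 0.5167
```

```bash
python3 -m jog '[[[-0.39,-0.038,0.012,0,0.115],[-0.39,-0.076,0.024,0,0.23],[-0.39,-0.114,0.036,0,0.345],[-0.39,-0.152,0.048,0,0.462],[-0.39,-0.19,0.06,0,0.462]]]'
python3 -c "
from h import *
to([.5496,.1684,.292],np.pi/2+YAW)"
```

```text
time: 0.93
tool_pos: [0.4912, 0.2252, 0.2924]
tool_rot: [-3.141, -0.0, 1.606]
contact_force: [-0.2, 0.4, 0.3]
opening: 0.0304
grip_force: 0.0
shift [-0.0589  0.0563  0.0004] turn -0.0014 t 0.9333
```

```bash
python3 -m jog '[[[-0.39,-0.026,0.025,0,0],[-0.39,-0.059,0.056,0,0],[-0.39,-0.059,0.056,0,0],[-0.39,-0.059,0.056,0,0]]]'
python3 - <<'E'
from h import *
s=robot.observe();c=cam("wrist",s);im=robot.read_camera("wrist")[...,::-1].copy()
H=np.array([.5496,.1684,.192])
for k in(-.06,0,.06):
    u=proj(c,H+k*CY)[0];print(u);cv2.circle(im,tuple(int(v) for v in u),4,(0,0,255),1)
cv2.imwrite("pics/w1.png",im);to([.5496,.1684,.203],np.pi/2+YAW)
E
```

```text
time: 1.27
tool_pos: [0.5497, 0.1683, 0.2915]
tool_rot: [-3.14, 0.0, 1.609]
contact_force: [0.0, 0.8, 0.4]
opening: 0.0281
grip_force: 0.0
[317.61231172 328.02791784]
[317.82807729 249.47870002]
[318.06823516 160.80878141]
shift [-0.0014  0.0011  0.0889] turn 0.0031 t 1.3167
```

View pics/w1.png

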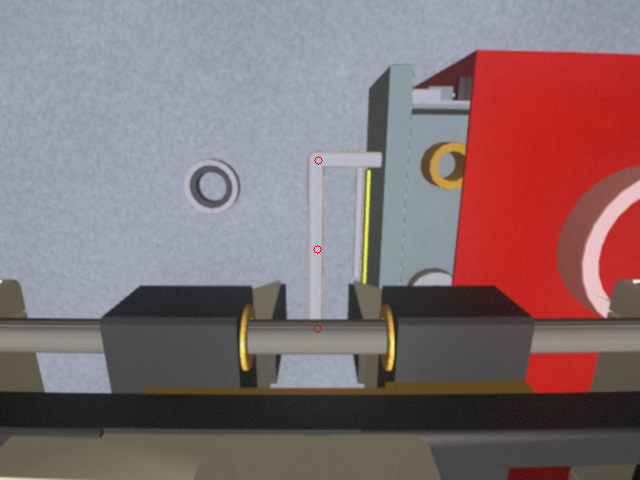

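The wrist view shows the bar vertical at x≈316, rows 155–328, right where I predicted it and between the fingers. Descending to grip it.

```bash
python3 -m jog '[[[-0.39,0,0,0.035,0],[-0.39,0,0,0.07,0],[-0.39,0,0,0.095,0],[-0.39,0,0,0.108,0],[-0.39,0,0,0.108,0]]]'
python3 -m jog '[[[-1,0,0,0,0],[-1,0,0,0,0],[-1,0,0,0,0],[-1,0,0,0,0],[-1,0,0,0,0]]]' 40
```

```text
time: 1.73
tool_pos: [0.5455, 0.1716, 0.1815]
tool_rot: [-3.135, 0.0, 1.615]
contact_force: [-0.6, -0.8, -0.3]
opening: 0.0281
grip_force: 0.0
time: 2.15
tool_pos: [0.549, 0.1709, 0.1863]
tool_rot: [3.139, -0.001, 1.613]
contact_force: [-2.8, 2.4, 5.2]
opening: 0.0086
grip_force: 40.0
```

```bash
python3 -m jog '[[[-1,0,-0.012,0,0],[-1,0,-0.03,0,0],[-1,0,-0.05,0,0],[-1,0,-0.07,0,0],[-1,0,-0.09,0,0]]]' 40
python3 -m jog '[[[-1,0,-0.01,0,0],[-1,0,-0.017,0,0],[-1,0,-0.021,0,0],[-1,0,-0.024,0,0],[-1,0,-0.024,0,0]]]'
```

```text
time: 2.57
tool_pos: [0.46, 0.168, 0.1863]
tool_rot: [3.135, -0.004, 1.612]
contact_force: [3.0, 8.3, 4.9]
opening: 0.0091
grip_force: 40.0
time: 2.98
tool_pos: [0.4354, 0.1672, 0.1863]
tool_rot: [3.137, -0.004, 1.612]
contact_force: [-0.4, 8.5, 6.1]
opening: 0.0085
grip_force: 40.0
```

```bash
python3 -m jog '[[[-1,0,-0.003,0,0],[-1,0,-0.003,0,0],[-1,0,-0.006,0,0],[-1,0,-0.006,0,0],[-1,0,-0.006,0,0]]]'
```

```text
time: 3.4
tool_pos: [0.4315, 0.1671, 0.1863]
tool_rot: [3.134, -0.004, 1.612]
contact_force: [6.2, 9.2, 0.1]
opening: 0.0087
grip_force: 40.0
```

```bash
python3 -m jog '[[[-1,0,-0.003,0,0],[-1,0,-0.003,0,0],[-1,0,-0.006,0,0],[-1,0,-0.006,0,0],[-1,0,-0.006,0,0]]]'
```

```text
time: 3.82
tool_pos: [0.4314, 0.1671, 0.1865]
tool_rot: [3.121, -0.005, 1.612]
contact_force: [27.2, 10.4, -18.4]
opening: 0.0087
grip_force: 40.0
```

```bash
python3 -m jog '[[[-1,0,0.005,0,0],[-1,0,0.008,0,0],[-0.45,0,0.008,0,0],[-0.45,0,0.008,0,0],[-0.45,0,0.008,0,0]]]'
python3 -m jog '[[[-0.45,0,0,0,0],[-0.45,0,0,-0.02,0],[-0.45,0,0,-0.06,0],[-0.45,0,0,-0.1,0],[-0.45,0,0,-0.1,0]]]'
python3 - <<'E'
from h import *
s=robot.observe();print(s["tool_pos"],s["contact_force"],s["opening"])
cv2.imwrite("pics/top2.png",robot.read_camera("top")[...,::-1])
im=cv2.imread("pics/top2.png");cv2.imwrite("pics/crop2.png",cv2.resize(im[180:300,150:310],None,fx=5,fy=5,interpolation=cv2.INTER_CUBIC))
E
```

```text
time: 4.23
tool_pos: [0.4307, 0.1651, 0.1848]
tool_rot: [3.141, 0.0, 1.613]
contact_force: [-0.1, 0.4, -0.2]
opening: 0.0231
grip_force: 0.0
time: 4.65
tool_pos: [0.4336, 0.1658, 0.2918]
tool_rot: [3.129, -0.002, 1.613]
contact_force: [1.1, -0.4, 0.9]
opening: 0.0252
grip_force: 0.0
[0.43361269 0.1658163  0.29179562] [ 1.13897275 -0.39173451  0.89347606] 0.02524202276416964
```

View pics/crop2.png

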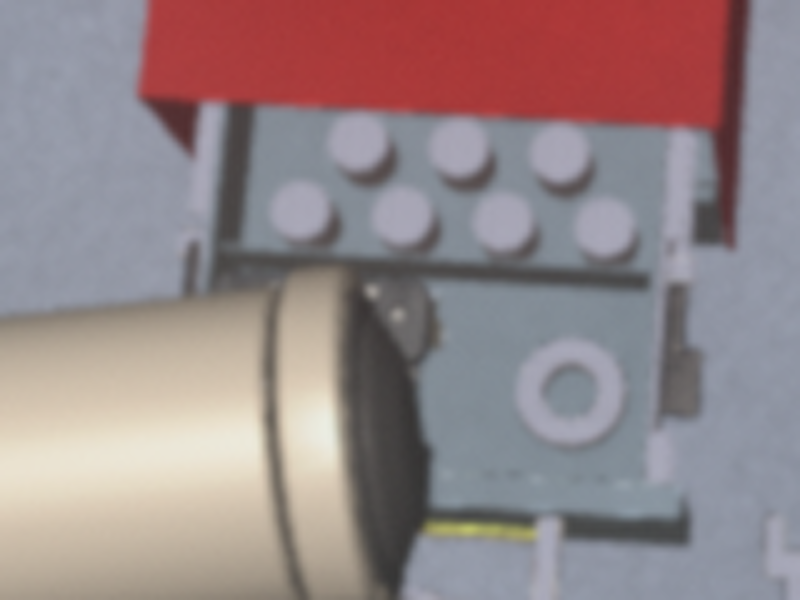

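The drawer is fully out, and the right-hand lever shows at crop (685,370). The arm hides the left lever, so I'll look at it with the wrist camera.

```bash
python3 -m jog '[[[-1,0.02,0.03,0,0],[-1,0.04,0.065,0,0],[-1,0.05,0.1,0,0],[-1,0.05,0.1,0,0],[-1,0.05,0.1,0,0]]]' 20
python3 - <<'E'
from h import *
robot.read_camera("wrist")
s=robot.observe();c=cam("wrist",s);im=robot.read_camera("wrist")[...,::-1].copy()
cv2.imwrite("pics/w2raw.png",im)
F=np.array([.6375,.1706,0])
for a,b in((-.015,-.008),(-.015,.008),(.015,.008),(.015,-.008)):
    u=proj(c,F+(-.093+a)*CX+(.108+b)*CY+[0,0,.17])[0];print(u);cv2.circle(im,tuple(int(v) for v in u),3,(0,0,255),1)
cv2.imwrite("pics/w2.png",im);print(s["tool_pos"],s["opening"])
E
```

```text
time: 5.12
tool_pos: [0.5289, 0.2195, 0.2817]
tool_rot: [-3.137, 0.001, 1.613]
contact_force: [-0.9, -0.4, 0.5]
opening: 0.0006
grip_force: 0.0
[318.14364568 178.65186455]
[318.2991016  154.99031863]
[362.26177266 155.29289044]
[361.43132839 178.94461572]
[0.52803496 0.21925659 0.28257564] 0.00028255296957258383
```

View pics/w2.png

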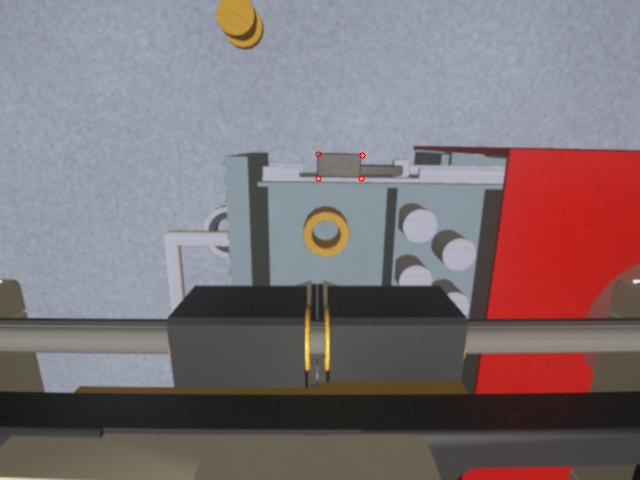

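The predicted thumb plate corners, (318–362, 155–179), match the black plate in the image. Moving to just above it.

```bash
cat > t.py <<'E'
from h import *
F=np.array([.6375,.1706,0])
to(F-.097*CX+.111*CY+[0,0,.192],np.pi/2+YAW)
E
python3 t.py
```

```text
shift [0.0585 0.0115 0.0914] turn 0.0049 t 5.2167
```

```bash
python3 -m jog '[[[-1,0.03,0.006,0,0],[-1,0.0585,0.0105,0.01,0],[-1,0.0585,0.0105,0.04,0.004],[-1,0.0585,0.0105,0.065,0.004],[-1,0.0585,0.0105,0.065,0.004]]]'
python3 -m jog '[[[-1,0,0,0,0],[-1,0,0,0,0]]]'; python3 t.py
```

```text
time: 5.63
tool_pos: [0.5331, 0.2774, 0.215]
tool_rot: [-3.133, 0.003, 1.609]
contact_force: [-0.4, -0.5, -1.8]
opening: 0.0003
grip_force: 0.0
time: 5.8
tool_pos: [0.5369, 0.2782, 0.2219]
tool_rot: [3.139, -0.001, 1.608]
contact_force: [-0.1, -0.4, -0.1]
opening: 0.0007
grip_force: 0.0
shift [-0.0002 -0.0005  0.0299] turn 0.0006 t 5.8
```

Right on target. Next I'll go down in small steps, watching the force.

```bash
python3 -m jog '[[[-1,0,0,0.015,0],[-1,0,0,0.028,0],[-1,0,0,0.036,0],[-1,0,0,0.036,0],[-1,0,0,0.036,0]]]'; python3 -m jog '[[[-1,0,0,0.003,0],[-1,0,0,0.006,0],[-1,0,0,0.009,0],[-1,0,0,0.009,0],[-1,0,0,0.009,0]]]'; python3 t.py
```

```text
time: 6.22
tool_pos: [0.537, 0.2783, 0.1849]
tool_rot: [3.14, -0.001, 1.608]
contact_force: [-0.1, 0.3, -1.0]
opening: 0.0007
grip_force: 0.0
time: 6.63
tool_pos: [0.5367, 0.2786, 0.1755]
tool_rot: [3.141, -0.0, 1.609]
contact_force: [-1.0, 0.4, 5.1]
opening: 0.0008
grip_force: 2.9
shift [-0.0006 -0.0003 -0.0165] turn 0.0011 t 6.6333
```

```bash
python3 -m jog '[[[-1,0,0,0.002,0],[-1,0,0,0.002,0],[-1,0,0,0.002,0]]]'; python3 -m jog '[[[-1,0,0,0.002,0],[-1,0,0,0.002,0],[-1,0,0,0.002,0]]]'
```

```text
time: 6.88
tool_pos: [0.5369, 0.2786, 0.1738]
tool_rot: [3.14, -0.001, 1.609]
contact_force: [-0.9, -1.1, 7.0]
opening: 0.0002
grip_force: 3.4
time: 7.13
tool_pos: [0.5369, 0.2786, 0.172]
tool_rot: [3.14, -0.001, 1.609]
contact_force: [-1.5, -0.8, 7.9]
opening: 0.0005
grip_force: 3.9
```

```bash
python3 -m jog '[[[-1,0,0,0.001,0],[-1,0,0,0.001,0],[-1,0,0,0.001,0]]]'; python3 -m jog '[[[-1,0,0,0.001,0],[-1,0,0,0.001,0],[-1,0,0,0.001,0]]]'
```

```text
time: 7.38
tool_pos: [0.537, 0.2787, 0.1711]
tool_rot: [3.14, -0.001, 1.609]
contact_force: [-1.6, -0.5, 7.6]
opening: 0.0005
grip_force: 4.1
time: 7.63
tool_pos: [0.537, 0.2787, 0.1702]
tool_rot: [3.139, -0.001, 1.609]
contact_force: [-2.7, 0.3, 9.2]
opening: 0.0003
grip_force: 4.4
```

```bash
python3 -m jog '[[[-1,0,0,0.001,0],[-1,0,0,0.001,0],[-1,0,0,0.001,0]]]'; python3 -m jog '[[[-1,0,0,0.001,0],[-1,0,0,0.001,0],[-1,0,0,0.001,0]]]'; python3 -m jog '[[[-1,0,0,0.001,0],[-1,0,0,0.001,0],[-1,0,0,0.001,0]]]'
```

```text
time: 7.88
tool_pos: [0.5371, 0.2787, 0.1693]
tool_rot: [3.139, -0.001, 1.609]
contact_force: [-1.8, -1.0, 9.4]
opening: 0.0009
grip_force: 4.6
time: 8.13
tool_pos: [0.5372, 0.2787, 0.1684]
tool_rot: [3.139, -0.001, 1.609]
contact_force: [-2.9, -1.1, 10.4]
opening: 0.0003
grip_force: 4.8
time: 8.38
tool_pos: [0.5374, 0.2787, 0.1678]
tool_rot: [3.138, -0.001, 1.609]
contact_force: [-1.6, -1.5, 11.8]
opening: 0.0007
grip_force: 5.5
```

```bash
python3 -m jog '[[[-1,0,0,0.001,0],[-1,0,0,0.001,0],[-1,0,0,0.001,0]]]'; python3 -m jog '[[[-1,0,0,0.001,0],[-1,0,0,0.001,0],[-1,0,0,0.001,0]]]'
```

```text
time: 8.63
tool_pos: [0.5379, 0.2787, 0.1677]
tool_rot: [3.136, -0.001, 1.609]
contact_force: [-1.7, -1.3, 14.5]
opening: 0.0004
grip_force: 7.1
time: 8.88
tool_pos: [0.5385, 0.2788, 0.1675]
tool_rot: [3.135, -0.002, 1.609]
contact_force: [-2.3, -1.2, 18.1]
opening: 0.0005
grip_force: 8.9
```

The force now rises steeply after about 10 mm of travel, so the lever is at its stop. One check of the drawer and fingers.

```bash
python3 - <<'E'
from h import *
s=robot.observe();c=cam("wrist",s);im=robot.read_camera("wrist")[...,::-1]
a=robot.read_camera("scene")[...,::-1];t=robot.read_camera("top")[...,::-1]
big=lambda i,f:cv2.resize(i,None,fx=f,fy=f,interpolation=cv2.INTER_CUBIC)
A=big(a[180:340,320:480],2.5);T=big(t[180:280,150:250],4)
cv2.imwrite("pics/fin.png",np.hstack([A,T]));cv2.imwrite("pics/w3.png",im)
E
```

```text
(no output)
```

View pics/fin.png

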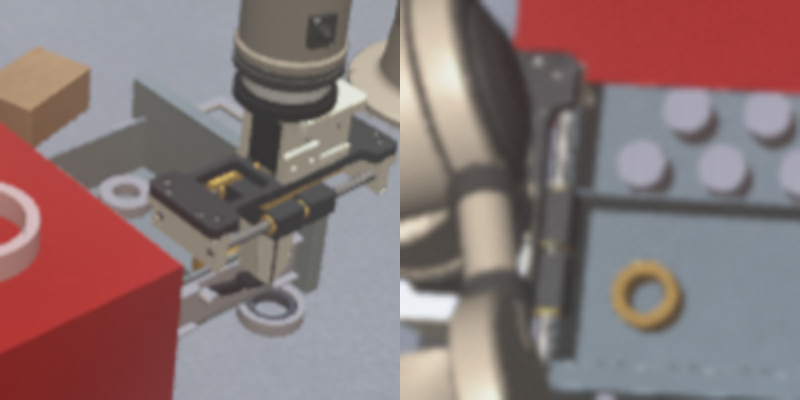

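View pics/w3.png

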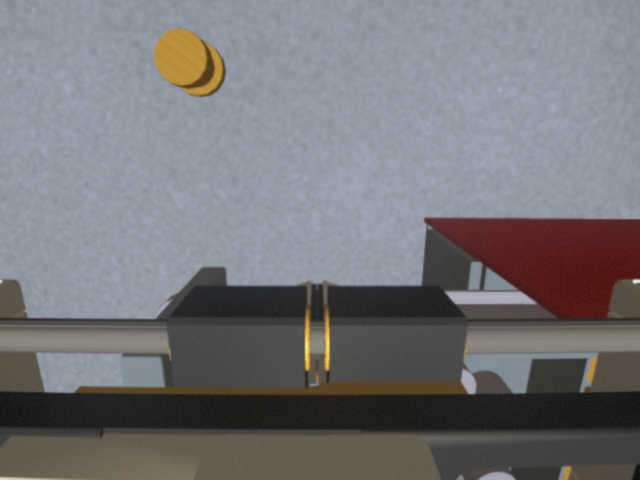

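The pictures show the fingers down on the left plate. The partition line (top view about (225,232)) has not moved, so the drawer is still at its stop. The stiff stop came at about 10 N and 10 mm of travel, as specified.

```bash
python3 -c "
from h import *
s=robot.observe();print(s['contact_force'],s['tool_pos']);print(robot.hand_in())"
```

```text
[-1.65878214 -2.08832553 17.75138826] [0.53848901 0.27877935 0.16749401]
the job is handed in; nothing more can be done
None
```

I handed the job in with the top drawer at its stop and the fingers holding the left release lever down at about 18 N; the hand-in returned no verdict. The lever's end stop is inferred from about 10 mm of travel and a sharp force rise, because the gripper hid it from the cameras.

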